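Stand two toppled clay bottles back on their feet

ROBOT

A 7-joint arm with a two-finger parallel gripper is mounted at the origin on the work surface. World frame = base frame: x ahead of the robot, y to its left, z up, the work surface at z = 0. Lengths are in mm, angles in rad, forces in N, time in s.
With the tool pointing down it reaches from about 400 to 875 mm from the base axis. Payload 19.3 kg.
Tool frame: the origin (TCP) lies midway between the tips of the shut fingers; the grasp point (between the pads) lies 19 mm behind it; z points along the fingers, y is the line along which they close (so a half turn about z gives the same grasp; the last joint's range is limited). The gripper opens to 85 mm and grips with 20 to 120 N. Pads are 22 mm wide; open, the fingers measure 114 mm over their backs; the gripper's body (76 mm by 85 mm) begins 54 mm behind the grasp point. The pads swing forward as they close: fully open they stand 13 mm farther back than shut.
Start: joints at [-1.414, 0.521, -0.036, 1.599, 0.021, 1.021, -0.113], TCP at [140.558, 608.981, 231.291] pointing down, gripper open.
Joint ranges: [-2.91, 2.91], [-0.3, 2.13], [-1.5, 1.42], [0.17, 2.43], [-1.26, 4.41], [0.16, 1.93], [-2.52, 2.52]. Speed limits (rad/s): [1.89, 1.89, 2.39, 2.39, 3.01, 3.01, 3.01].

INTERFACE

Orientations are given as a rotation vector (axis times angle).
In Python, from cell import robot gives the robot as it stands.
- The arm moves only by the shell command python3 -m crank 'ROWS'. ROWS is JSON, a list of rows, each an object of numbers: "ax", "ay", "az": the turn, a rotation vector about the world's x, y, z normalised to -1 to 1, where 1 is 0.08 rad; "tx", "ty", "tz": the shift along the world's x, y, z normalised to -1 to 1, where 1 is 0.025 m; "jaw": the gripper's target within -1 to 1 (fully open at 1, half-way at 0, shut at -1). In form: [{"ax": .., "ay": .., "az": .., "tx": .., "ty": .., "tz": .., "jaw": ..}, ...]. A call has 1 to 8 rows; each row shifts and turns the commanded pose from where the row before left it; what a row does not reach is not made up. A row lasts 1/12 s, in which the tool goes at most 41.7 mm and 7.16 degrees, less where a joint would pass 70% of its speed; a pose out of reach is approached as far as the arm can. A call with a number of a shift or a turn outside -1 to 1 is refused whole. A call with a gripper value outside its range is refused whole. The fingers move at their own pace and stop on an object; the grip force is fixed at half the most. Time passes only in rows, so rows that do not move let the fingers close. It gives the time, the measured TCP pose, the force, the opening and the grip force at its end, in the units of the state.
- robot.observe(): the state, without advancing time (a new reading comes with each control period).
- robot.camera(name): name is "scene" or "top" or "wrist"; returns the picture (480x640x3 uint8, blue, green, red); there is no depth.
- robot.get_calibration(name): a dict with "intrinsics" (3x3 intrinsics, pixels), "distortion" ([k1, k2, p1, p2, k3] as OpenCV has them; the pictures are not rectified), "R" (3x3) and "t" (3): a world point X has camera coordinates R X + t. Camera axes: x right, y down, z forward; pixel columns grow to the right and rows downward; lengths in mm; the calibration is good to about 2 mm. A picture is of the moment at which its call begins: read the wrist's pose just before it. get_calibration takes no time and is no camera call; for the wrist camera it gives the pose at the moment of the call.
- robot.sign_off(): hands the job in; it is judged then, once.
Trained networks look in the newest picture that a camera, given by its name, has taken for a name from the list of things; names that differ only in an ending like _2 or _b are one class to them, and where a whole thing is asked for, a point or a joint stands for the part that bears it (a point fixed in the world has none). Each returns a list of dicts, best first, with "conf" (0 to 1); they miss things now and then, are a little off and sometimes report something else, mostly with a low value. They report only what shows in the picture. A call takes as long as a camera call. They do not tell look-alikes from the thing itself.
- robot.spot_in(thing, camera): "extent" ([centre column, centre row, width, height] in pixels, round what is visible of it).
The state is a dict: "t": time; "joint_positions": joint angles; "dq": joint speeds; "tau": joint torques, N m; "eef_pos": TCP position; "tcp_rot": TCP orientation; "wrist_force": force on the tool from outside, world axes, zero at the start; "moment": the same for the moment, N m; "grip_width": finger opening in mm; "gripper_force": force on a finger pad.
Only numpy, scipy, OpenCV 4.12 (cv2) and the standard library are available. Lean on these libraries where they do the work, as an engineer would, in place of code of your own. Each camera call takes 0.05 s, during which the arm holds its last target. There are 200 camera calls.

TASK

Two soft, leather-hard square bottles have toppled: the tall one leans on the firebrick and the squat one on the strapped plaster mould. Push each of them gently back up with the fingers until it stands upright and still on its own foot again, about where it is now. Do not pinch, lift or drag them, since soft clay marks, and leave everything else on the bench as it is.

Things in the scene. Friction and masses are not known exactly. Their poses are not given: they have to be found in the camera images.
- tall_bottle: soft clay bottle, 0.31 to 0.55 kg: body 64 x 64 x 130 mm high, sloping shoulder, 26 mm neck. Origin: centre of its underside (foot); z up the neck, x and y square to the sides. Toppled toward its own +x at the start: z tilted 36 deg, standing on the foot's +x edge (32 mm from the origin), +x side leaning on the brick's top edge, neck overhanging the brick; origin 19 mm up
- squat_bottle: soft clay bottle, 0.24 to 0.42 kg: body 60 x 60 x 105 mm high, sloping shoulder, 26 mm neck. Origin: centre of its underside (foot); z up the neck, x and y square to the sides. Toppled toward its own +x at the start: z tilted 38 deg, standing on the foot's +x edge (30 mm from the origin), +x side leaning on the mould's top edge, neck overhanging the mould; origin 19 mm up
- tall_collar (a point): centre of the top of the tall bottle's flat square collar (56 x 56 x 10 mm), 200 mm from the foot along the bottle's z; same axes as the bottle. The collar rises to 210 mm at most on the way. Pushed back here (under 3 N) it turns about the foot's edge, which does not slip; once it leans less than about 23 deg it drops back on its foot by itself, rocks for a second or so and stands
- squat_collar (a point): centre of the top of the squat bottle's flat square collar (54 x 54 x 10 mm), 160 mm from the foot along the bottle's z; same axes as the bottle. The collar rises to 170 mm at most on the way. Pushed back here (under 3 N) it turns about the foot's edge, which does not slip; once it leans less than about 25 deg it drops back on its foot by itself, rocks for a second or so and stands
- brick: pale firebrick lying flat, 114 mm (its x) x 230 mm (its y) x 64 mm high, too heavy to shift; origin: centre of its underside. The tall bottle leans on its -x top edge, toward the brick's +x
- mould: white two-part plaster mould lying flat, held by two black rubber straps, 100 mm (its x) x 170 mm (its y) x 60 mm high, too heavy to shift; origin: centre of its underside. The squat bottle leans on its -x top edge, toward the mould's +x
- standing_tall: bystander: a bottle of the same form and size as tall_bottle (64 mm square foot, 200 mm high), already standing upright; origin: centre of its underside
- standing_squat: bystander: a bottle of the same form and size as squat_bottle (60 mm square foot, 160 mm high), already standing upright; origin: centre of its underside
- cone_lantern: bystander: pierced pale clay cone, foot 80 mm across, 150 mm high, standing; origin: centre of its underside
- kiln_post: bystander: hollow square fireclay post, 40 x 40 mm, 90 mm high, standing between the two jobs on the robot's side; origin: centre of its underside
- tool_jar: bystander: glass jar 76 mm across and 112 mm high, holding brushes and tools that stand up to about 190 mm; origin: centre of its underside
- slip_trailer: bystander: white squeeze bottle with a thin nozzle, 44 mm across, 122 mm high, standing; origin: centre of its underside
- loop_tool: bystander: loop tool with wooden handle, 170 mm long, 20 mm thick, lying on the bench; origin: centre of its underside
Not all that is in view belongs to the job. Leave any green look-alike of the tall_bottle alone.

How it is judged:
By the outcome, as a careful person would: the job done as asked, in the order asked, and still so for the second after the job is handed in, with the robot touching nothing.
It also fails if it takes over 48 s, if anything falls off the work surface, if the arm or the gripper's body presses on something with over 40 N, if the wrist force passes 120 N, or if a joint passes its speed limit or range.

## Working session

There is one attempt and no reset: what is moved stays moved. The work goes in short steps, Python scripts to look and compute and a shell command to move; the robot and the scene stay as the last step left them, time stands still between calls to the robot, and variables do not carry over. Pictures are saved under pics/ and viewed, at most 10 in all, crops included, and the job is handed in when it is done.

```bash
mkdir -p pics; python3 - <<'E'
from cell import robot
import cv2
for c in ("scene","top"):
    cv2.imwrite(f"pics/{c}0.png",robot.camera(c))
    k=robot.get_calibration(c); print(c,k)
    for t in ["tall_bottle","squat_bottle","tall_collar","squat_collar","brick","mould","kiln_post","standing_tall","standing_squat"]:
        print(t,[(d['conf'],[round(v) for v in d['extent']]) for d in robot.spot_in(t,c)][:4])
print(robot.observe())
E
```

```text
scene {'intrinsics': array([[576.16470234,   0.        , 312.36761313],
       [  0.        , 576.16470234, 244.07936572],
       [  0.        ,   0.        ,   1.        ]]), 'distortion': array([-0.04344292,  0.        ,  0.        ,  0.        ,  0.        ]), 'R': array([[-0.81195077,  0.583708  ,  0.00457297],
       [ 0.40097792,  0.56342818, -0.7223333 ],
       [-0.42420827, -0.58466542, -0.69152996]]), 't': array([ 445.75074505,  -83.53279964, 1837.60179791])}
tall_bottle [(0.81, [286, 164, 45, 46]), (0.68, [279, 206, 45, 36]), (0.51, [489, 353, 44, 70])]
squat_bottle [(0.79, [340, 322, 58, 44])]
tall_collar [(0.57, [279, 209, 40, 38]), (0.55, [287, 166, 50, 47])]
squat_collar [(0.64, [341, 322, 62, 43])]
brick [(0.94, [271, 243, 86, 66])]
mould [(0.83, [363, 351, 66, 70])]
kiln_post [(0.97, [359, 261, 16, 32]), (0.22, [273, 244, 89, 62])]
standing_tall [(0.68, [302, 372, 41, 74])]
standing_squat [(0.78, [234, 304, 35, 66]), (0.2, [279, 206, 47, 38])]
top {'intrinsics': array([[480.82665365,   0.        , 319.77874209],
       [  0.        , 480.82665365, 241.95462159],
    
[... 818 characters left out ...]
: array([-1.41417836,  0.52136598, -0.0363107 ,  1.59952823,  0.02118994,
        1.021078  , -0.11279209]), 'dq': array([ 2.50392195e-03, -1.73576502e-03,  8.57311982e-05,  6.24213394e-04,
       -7.03707060e-04,  3.51192453e-04, -2.35831309e-04]), 'tau': array([-1.17685009e-03, -9.26897335e+01,  1.97758488e+00, -3.70245194e+01,
        1.79718185e-02,  2.15051630e-03,  1.01906502e-05]), 'eef_pos': array([140.56115129, 608.97455855, 231.30174367]), 'tcp_rot': array([-3.55567514e-01, -3.12139168e+00, -8.44703241e-06]), 'wrist_force': array([-0.6300004 ,  0.87676293, -0.17359591]), 'moment': array([ 0.02278938, -0.01169704, -0.03865258]), 'gripper_force': 0.0, 'grip_width': 85.37821034079049}
```

View pics/scene0.png

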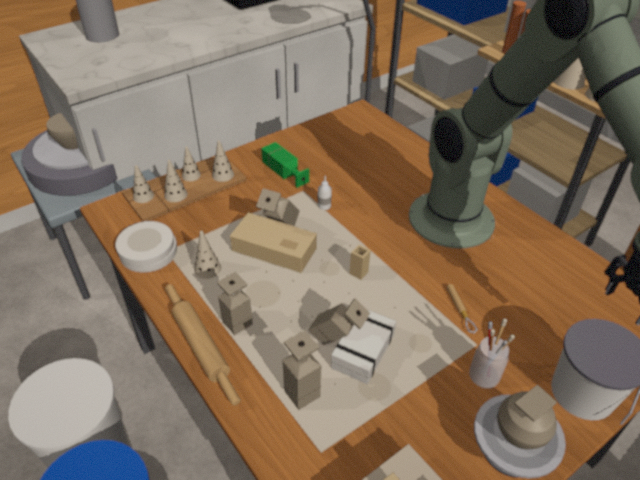

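View pics/top0.png

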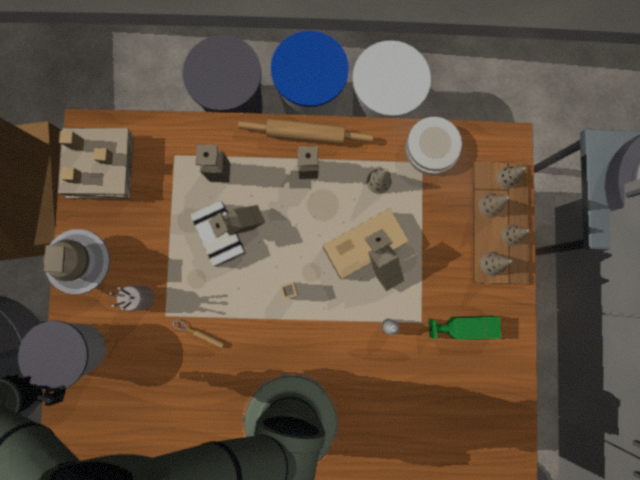

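The scene view shows the tall bottle leaning on the brick (around 275,210) and the squat one on the mould (340,322). From the top, the tall collar is at about (378,241) and the squat collar at about (222,225). A green decoy lies at (466,328). I'll zoom in next.

```bash
python3 - <<'E'
import cv2,numpy as np
t=cv2.imread("pics/top0.png")
a=cv2.resize(t[190:290,180:280],None,fx=4,fy=4,interpolation=cv2.INTER_CUBIC)
b=cv2.resize(t[200:300,315:415],None,fx=4,fy=4,interpolation=cv2.INTER_CUBIC)
im=np.hstack([a,b])
for i in range(0,800,40): cv2.putText(im,str((180+i//4) if i<400 else 315+(i-400)//4),(i,10),0,.35,(0,0,255)); cv2.line(im,(i,12),(i,20),(0,0,255))
for i in range(40,400,40):
  cv2.putText(im,str(190+i//4),(0,i),0,.35,(0,0,255)); cv2.putText(im,str(200+i//4),(400,i),0,.35,(0,0,255))
im=cv2.convertScaleAbs(im,alpha=1.6)
cv2.imwrite("pics/topz.png",im)
E
```

```text
(no output)
```

View pics/topz.png

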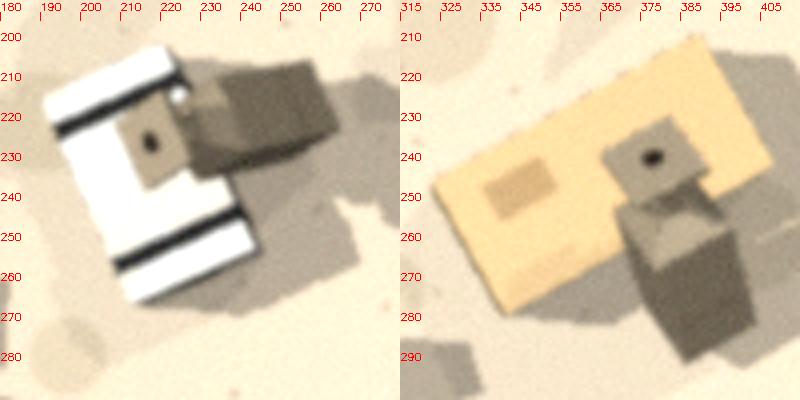

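```bash
cat > geo.py <<'E'
import numpy as np,cv2
from scipy.optimize import least_squares
from scipy.spatial.transform import Rotation as Ro
from cell import robot
def proj(k,X):
    return cv2.projectPoints(np.asarray(X,float),cv2.Rodrigues(k["R"])[0],k["t"],k["intrinsics"],k["distortion"])[0][:,0]
def bottle(p,h,w,cw,ti):
    R=Ro.from_euler('z',p[2])*Ro.from_euler('y',ti)
    c=cw/2; b=w/2
    L=np.array([[0,0,h],[-c,-c,h],[-c,c,h],[c,c,h],[c,-c,h],[-b,-b,0],[-b,b,0]])
    return R.apply(L)+[p[0],p[1],19]
E
python3 - <<'E'
from geo import *
k=robot.get_calibration("top")
za=lambda l:np.array([(180+x/4,190+y/4) for x,y in l]); zb=lambda l:np.array([(315+(x-400)/4,200+y/4) for x,y in l])
def back(uv,z):
    f=lambda p:(proj(k,[[p[0],p[1],z]])[0]-uv)
    return least_squares(f,[500,0]).x
for n,P,z in (("mould",za([(165,45),(42,100),(133,303),(258,248)]),60),("brick",zb([(432,182),(505,316),(772,162),(700,33)]),64)):
    X=np.array([back(u,z) for u in P]); print(n,X.round(),X.mean(0).round(),np.linalg.norm(np.roll(X,-1,0)-X,axis=1).round(),np.degrees(np.arctan2(*(np.roll(X,-1,0)-X).T[::-1])).round(1))
from itertools import permutations
for n,P,h,w,cw,ti,g in (("squat",za([(150,142),(113,122),(162,92),(190,165),(148,190),(312,60),(339,130)]),160,60,54,np.radians(38),(600,120,1.1)),
    ("tall",zb([(652,158),(600,155),(670,115),(710,172),(637,207),(685,362),(755,322)]),200,64,56,np.radians(36),(450,-230,.5))):
    best=None
    for pm in permutations(range(4)):
      for q in permutations(range(2)):
       for y in (-1,0,.7,1.4):
        T=P[[0]+[1+i for i in pm]+[5+i for i in q]]
        s=least_squares(lambda p:(proj(k,bottle(p,h,w,cw,ti))-T).ravel(),(g[0],g[1],y),x_scale=(100,100,1))
        if best is None or s.cost<best.cost: best=s
    p=best.x; d=np.array([np.cos(p[2]),np.sin(p[2])])
    print(n,p.round(3),np.degrees(p[2]).round(1),"cost",best.cost,best.fun.reshape(-1,2).round(1).tolist(),"collar",bottle(p,h,w,cw,ti)[0].round(),"dir",d.round(3),"pivot",(p[:2]+w/2*np.cos(ti)*d).round())
for n,uv,z in (("stT",(210,152),200),("stS",(308,154),160),("lantern",(380,172),150),("post",(290,290),90),("trailer",(390,327),60),("jar",(130,298),60)):
    print(n,back(np.array(uv),z).round())
E
```

```text
mould [[653. 224.]
 [609. 314.]
 [460. 239.]
 [503. 149.]] [556. 231.] [100. 167. 100. 168.] [ 116.1 -153.3  -64.5   26.8]
brick [[ 528.  -82.]
 [ 431. -138.]
 [ 550. -334.]
 [ 645. -280.]] [ 539. -209.] [112. 229. 110. 229.] [-150.1  -58.7   29.9  120.7]
squat [611.626 125.447   2.023] 115.9 cost 2.150058579121898 [[0.4, 0.1], [-0.5, -0.2], [0.2, -0.8], [-1.1, 0.6], [0.1, 0.3], [-0.1, -0.2], [1.2, 0.2]] collar [569. 214. 145.] dir [-0.437  0.899] pivot [601. 147.]
tall [ 435.626 -289.533    0.534] 30.6 cost 2.706397343481938 [[0.3, 0.4], [-0.2, -1.4], [0.0, -0.1], [-0.4, -0.5], [-0.3, -0.2], [0.8, 0.7], [-0.1, 1.2]] collar [ 537. -230.  181.] dir [0.861 0.509] pivot [ 458. -276.]
stT [762. 234.]
stS [776. -32.]
lantern [ 733. -236.]
post [395.  10.]
trailer [ 294. -284.]
jar [359. 479.]
```

The fit is consistent: the tall pivot is at (458,-276) with lean direction (.861,.509), and the squat pivot at (601,147) with lean direction (-.437,.899). I'll swing over to beyond the tall collar with the fingers shut, staying high, and turn tool x to the lean direction.

```bash
python3 -m crank '[{"tx":0.5,"ty":-0.5,"tz":1,"az":-0.5,"jaw":-1},{"tx":1,"ty":-1,"az":-0.9,"jaw":-1},{"tx":1,"ty":-1,"az":-0.9,"jaw":-1},{"tx":1,"ty":-1,"az":-0.9,"jaw":-1},{"tx":1,"ty":-1,"az":-0.9,"jaw":-1},{"tx":1,"ty":-1,"az":-0.9,"jaw":-1},{"tx":1,"ty":-1,"az":-0.9,"jaw":-1},{"tx":1,"ty":-1,"az":-0.9,"jaw":-1}]'
python3 -m crank '[{"tx":1,"ty":-1,"az":-0.9,"jaw":-1},{"tx":1,"ty":-1,"az":-0.9,"jaw":-1},{"tx":1,"ty":-1,"az":-0.9,"jaw":-1},{"tx":1,"ty":-1,"az":-0.9,"jaw":-1},{"tx":1,"ty":-1,"az":-0.9,"jaw":-1},{"tx":1,"ty":-1,"az":-0.9,"jaw":-1},{"tx":1,"ty":-1,"az":-0.9,"jaw":-1},{"tx":1,"ty":-1,"az":-0.9,"jaw":-1}]'
```

```text
invalid input
invalid input
```

```bash
python3 -m crank '[{"ax":0,"ay":0,"az":-0.5,"tx":0.5,"ty":-0.5,"tz":1,"jaw":-1},{"ax":0,"ay":0,"az":-0.9,"tx":1,"ty":-1,"tz":0,"jaw":-1},{"ax":0,"ay":0,"az":-0.9,"tx":1,"ty":-1,"tz":0,"jaw":-1},{"ax":0,"ay":0,"az":-0.9,"tx":1,"ty":-1,"tz":0,"jaw":-1},{"ax":0,"ay":0,"az":-0.9,"tx":1,"ty":-1,"tz":0,"jaw":-1},{"ax":0,"ay":0,"az":-0.9,"tx":1,"ty":-1,"tz":0,"jaw":-1},{"ax":0,"ay":0,"az":-0.9,"tx":1,"ty":-1,"tz":0,"jaw":-1},{"ax":0,"ay":0,"az":-0.9,"tx":1,"ty":-1,"tz":0,"jaw":-1}]'
```

```text
t: 1.67
eef_pos: [329.0, 420.1, 256.5]
tcp_rot: [-1.186, -2.909, -0.001]
wrist_force: [0.4, -0.1, 0.0]
grip_width: -0.1
gripper_force: 0.0
```

```bash
python3 -m crank '[{"ax":0,"ay":0,"az":-0.9,"tx":1,"ty":-1,"tz":0,"jaw":-1},{"ax":0,"ay":0,"az":-0.9,"tx":1,"ty":-1,"tz":0,"jaw":-1},{"ax":0,"ay":0,"az":-0.9,"tx":1,"ty":-1,"tz":0,"jaw":-1},{"ax":0,"ay":0,"az":-0.9,"tx":1,"ty":-1,"tz":0,"jaw":-1},{"ax":0,"ay":0,"az":-0.9,"tx":1,"ty":-1,"tz":0,"jaw":-1},{"ax":0,"ay":0,"az":-0.9,"tx":1,"ty":-1,"tz":0,"jaw":-1},{"ax":0,"ay":0,"az":-0.9,"tx":1,"ty":-1,"tz":0,"jaw":-1},{"ax":0,"ay":0,"az":-0.9,"tx":1,"ty":-1,"tz":0,"jaw":-1}]'
python3 -m crank '[{"ax":0,"ay":0,"az":-0.9,"tx":1,"ty":-1,"tz":0,"jaw":-1},{"ax":0,"ay":0,"az":-0.9,"tx":1,"ty":-1,"tz":0,"jaw":-1},{"ax":0,"ay":0,"az":-0.9,"tx":0,"ty":-1,"tz":0,"jaw":-1},{"ax":0,"ay":0,"az":-0.9,"tx":0,"ty":-1,"tz":0,"jaw":-1},{"ax":0,"ay":0,"az":-0.9,"tx":0,"ty":-1,"tz":0,"jaw":-1},{"ax":0,"ay":0,"az":-0.9,"tx":0,"ty":-1,"tz":0,"jaw":-1},{"ax":0,"ay":0,"az":-0.9,"tx":0,"ty":-1,"tz":0,"jaw":-1},{"ax":0,"ay":0,"az":-0.9,"tx":0,"ty":-1,"tz":0,"jaw":-1}]'
python3 -m crank '[{"ax":0,"ay":0,"az":-0.9,"tx":0,"ty":-1,"tz":0,"jaw":-1},{"ax":0,"ay":0,"az":-0.9,"tx":0,"ty":-1,"tz":0,"jaw":-1},{"ax":0,"ay":0,"az":-0.9,"tx":0,"ty":-1,"tz":0,"jaw":-1},{"ax":0,"ay":0,"az":-0.9,"tx":0,"ty":-1,"tz":0,"jaw":-1},{"ax":0,"ay":0,"az":-0.9,"tx":0,"ty":-1,"tz":0,"jaw":-1},{"ax":0,"ay":0,"az":-0.9,"tx":0,"ty":-1,"tz":0,"jaw":-1},{"ax":0,"ay":0,"az":-0.9,"tx":0,"ty":-1,"tz":0,"jaw":-1},{"ax":0,"ay":0,"az":-0.9,"tx":0,"ty":-0.5,"tz":0,"jaw":-1}]'
cat > st.py <<'E'
from geo import *
import sys
o=robot.observe(); R=Ro.from_rotvec(o["tcp_rot"]).as_matrix()
print("t",o["t"],"p",o["eef_pos"].round(1),"xaz",np.degrees(np.arctan2(R[1,0],R[0,0])).round(1),"F",o["wrist_force"].round(1))
for n,c,d in (("tall",(458,-276),(.861,.509)),("squat",(601,147),(-.437,.899))):
    v=o["eef_pos"][:2]-c; print(n,"along",v@np.array(d),"side",v[1]*d[0]-v[0]*d[1])
E
python3 st.py
```

```text
t: 2.33
eef_pos: [529.1, 220.1, 256.5]
tcp_rot: [1.963, 2.452, 0.001]
wrist_force: [0.8, 0.9, -1.1]
grip_width: 0.1
gripper_force: 0.0
t: 3.0
eef_pos: [577.2, 20.0, 256.6]
tcp_rot: [-2.58, -1.791, -0.001]
wrist_force: [-0.1, 0.7, -0.3]
grip_width: -0.1
gripper_force: 0.0
t: 3.67
eef_pos: [576.8, -169.3, 256.8]
tcp_rot: [2.984, 0.981, 0.001]
wrist_force: [0.2, 0.3, 0.2]
grip_width: -0.0
gripper_force: 0.0
t 3.6667 p [ 576.8 -169.3  256.8] xaz 36.4 F [0.2 0.3 0.2]
tall along 156.56714901666905 side 31.418291810858392
squat along -273.76201706566815 side 160.01026112223497
```

```bash
python3 -m crank '[{"ax":0,"ay":0,"az":-0.6,"tx":0.2,"ty":-0.6,"tz":0,"jaw":-1},{"ax":0,"ay":0,"az":-0.67,"tx":0.2,"ty":-0.6,"tz":-0.35,"jaw":-1},{"ax":0,"ay":0,"az":0,"tx":0,"ty":0,"tz":-1,"jaw":-1},{"ax":0,"ay":0,"az":0,"tx":0,"ty":0,"tz":-1,"jaw":-1},{"ax":0,"ay":0,"az":0,"tx":0,"ty":0,"tz":-1,"jaw":-1},{"ax":0,"ay":0,"az":0,"tx":0,"ty":0,"tz":-1,"jaw":-1},{"ax":0,"ay":0,"az":0,"tx":0,"ty":0,"tz":0,"jaw":-1}]' >/dev/null; python3 st.py; python3 - <<'E'
import cv2,numpy as np
from cell import robot
t=robot.camera("top")[190:310,300:430]; s=robot.camera("scene")[150:270,215:345]
cv2.imwrite("pics/tall1.png",cv2.convertScaleAbs(np.hstack([cv2.resize(i,None,fx=3,fy=3,interpolation=2) for i in (t,s)]),alpha=1.5))
E
```

```text
t 4.25 p [ 586.2 -194.9  143.6] xaz 31.0 F [-0.6 -0.2 -0.5]
tall along 151.62945959747512 side 4.5415793454911295
squat along -300.9345871475054 side 162.74344110314746
```

View pics/tall1.png

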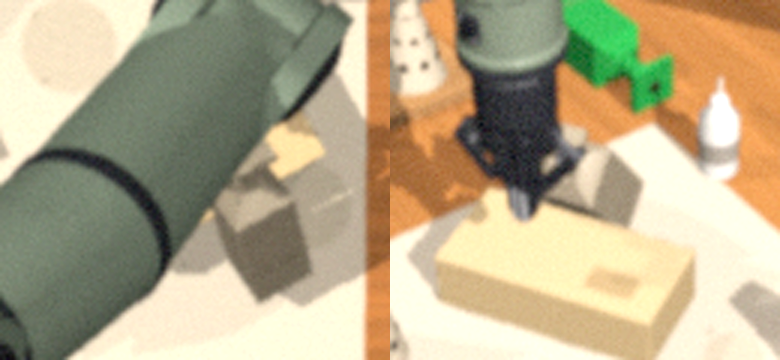

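The shut fingers are beyond the collar, over the brick. The tip is near (525,215) in the zoom and clear of everything. Now I push gently.

```bash
python3 -m crank '[{"ax":0,"ay":0,"az":0,"tx":-0.3,"ty":-0.28,"tz":0,"jaw":-1},{"ax":0,"ay":0,"az":0,"tx":-0.3,"ty":-0.28,"tz":0,"jaw":-1},{"ax":0,"ay":0,"az":0,"tx":-0.14,"ty":-0.08,"tz":0.08,"jaw":-1},{"ax":0,"ay":0,"az":0,"tx":-0.14,"ty":-0.08,"tz":0.08,"jaw":-1},{"ax":0,"ay":0,"az":0,"tx":-0.14,"ty":-0.08,"tz":0.08,"jaw":-1},{"ax":0,"ay":0,"az":0,"tx":-0.14,"ty":-0.08,"tz":0.08,"jaw":-1},{"ax":0,"ay":0,"az":0,"tx":-0.14,"ty":-0.08,"tz":0.08,"jaw":-1},{"ax":0,"ay":0,"az":0,"tx":-0.14,"ty":-0.08,"tz":0.08,"jaw":-1}]'; python3 st.py
```

```text
t: 5.02
eef_pos: [551.9, -222.1, 159.9]
tcp_rot: [3.027, 0.84, 0.0]
wrist_force: [0.5, -0.3, 0.1]
grip_width: -0.1
gripper_force: 0.2
t 5.0167 p [ 551.9 -222.1  159.9] xaz 31.0 F [ 0.5 -0.3  0.1]
tall along 108.25272795078605 side -1.3429026162101252
squat along -310.32253779243837 side 205.47135456350296
```

```bash
python3 -m crank '[{"ax":0,"ay":0,"az":0,"tx":-0.14,"ty":-0.08,"tz":0,"jaw":-1},{"ax":0,"ay":0,"az":0,"tx":-0.14,"ty":-0.08,"tz":0,"jaw":-1},{"ax":0,"ay":0,"az":0,"tx":-0.14,"ty":-0.08,"tz":0,"jaw":-1},{"ax":0,"ay":0,"az":0,"tx":-0.14,"ty":-0.08,"tz":0,"jaw":-1}]'; python3 st.py; python3 - <<'E'
import cv2,numpy as np
from cell import robot
t=robot.camera("top")[190:310,300:430]; s=robot.camera("scene")[150:270,215:345]
cv2.imwrite("pics/tall2.png",cv2.convertScaleAbs(np.hstack([cv2.resize(i,None,fx=3,fy=3,interpolation=2) for i in (t,s)]),alpha=1.5))
E
```

```text
t: 5.35
eef_pos: [537.6, -230.2, 159.4]
tcp_rot: [-3.027, -0.84, 0.0]
wrist_force: [0.1, 0.1, -0.2]
grip_width: 0.5
gripper_force: 0.1
t 5.35 p [ 537.6 -230.2  159.4] xaz 31.0 F [ 0.1  0.1 -0.2]
tall along 91.85725844647484 side -1.0786430205422235
squat along -311.3922895810686 side 221.82390041792354
```

View pics/tall2.png

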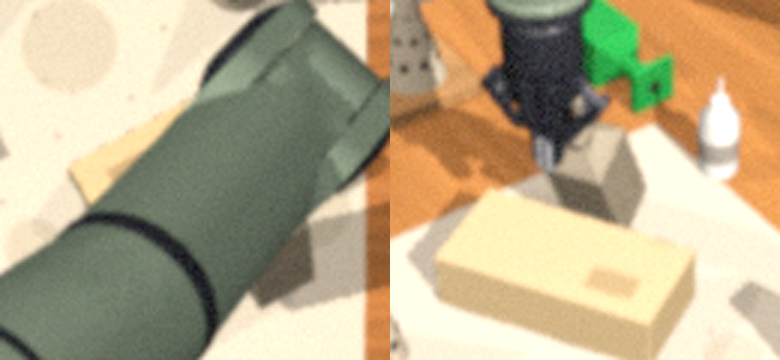

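The bottle is rotating upright and has come off the brick edge. I'll continue gently past balance.

```bash
python3 -m crank '[{"ax":0,"ay":0,"az":0,"tx":-0.103,"ty":-0.061,"tz":0,"jaw":-1},{"ax":0,"ay":0,"az":0,"tx":-0.103,"ty":-0.061,"tz":0,"jaw":-1},{"ax":0,"ay":0,"az":0,"tx":-0.103,"ty":-0.061,"tz":0,"jaw":-1},{"ax":0,"ay":0,"az":0,"tx":-0.103,"ty":-0.061,"tz":0,"jaw":-1},{"ax":0,"ay":0,"az":0,"tx":-0.103,"ty":-0.061,"tz":0,"jaw":-1},{"ax":0,"ay":0,"az":0,"tx":-0.103,"ty":-0.061,"tz":0,"jaw":-1},{"ax":0,"ay":0,"az":0,"tx":0,"ty":0,"tz":0,"jaw":-1},{"ax":0,"ay":0,"az":0,"tx":0,"ty":0,"tz":0,"jaw":-1}]'; python3 st.py; python3 - <<'E'
import cv2,numpy as np
from cell import robot
s=robot.camera("scene")[150:270,215:345]
cv2.imwrite("pics/tall3.png",cv2.convertScaleAbs(cv2.resize(s,None,fx=3,fy=3,interpolation=2),alpha=1.5))
E
```

```text
t: 6.12
eef_pos: [522.6, -239.3, 159.6]
tcp_rot: [-3.027, -0.839, -0.0]
wrist_force: [0.1, 0.9, -0.0]
grip_width: -0.1
gripper_force: 0.0
t 6.1167 p [ 522.6 -239.3  159.6] xaz 31.0 F [ 0.1  0.9 -0. ]
tall along 74.28476840107767 side -1.2270870300655794
squat along -312.96881702144765 side 239.31528963490473
```

View pics/tall3.png

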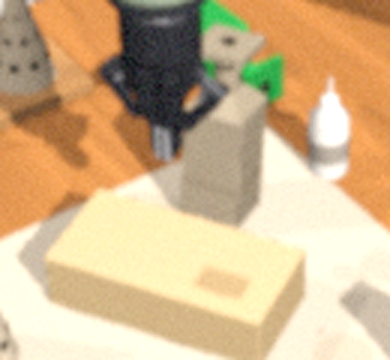

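The tall bottle has dropped back toward upright, free of the fingers. I'll withdraw and go up, then cross to the squat bottle.

```bash
python3 -m crank '[{"ax":0,"ay":0,"az":0,"tx":0.4,"ty":0.24,"tz":0,"jaw":-1},{"ax":0,"ay":0,"az":0,"tx":0.8,"ty":0.48,"tz":0,"jaw":-1},{"ax":0,"ay":0,"az":0,"tx":0.8,"ty":0.48,"tz":0.8,"jaw":-1},{"ax":0,"ay":0,"az":0,"tx":0,"ty":0,"tz":1,"jaw":-1},{"ax":0,"ay":0,"az":0,"tx":0,"ty":0,"tz":1,"jaw":-1},{"ax":0,"ay":0,"az":0,"tx":0,"ty":0.5,"tz":1,"jaw":-1},{"ax":0,"ay":0,"az":0.9,"tx":0,"ty":1,"tz":0,"jaw":-1},{"ax":0,"ay":0,"az":0.9,"tx":0,"ty":1,"tz":0,"jaw":-1}]'
python3 -m crank '[{"ax":0,"ay":0,"az":1,"tx":0,"ty":1,"tz":0,"jaw":-1},{"ax":0,"ay":0,"az":1,"tx":0,"ty":1,"tz":0,"jaw":-1},{"ax":0,"ay":0,"az":1,"tx":0,"ty":1,"tz":0,"jaw":-1},{"ax":0,"ay":0,"az":1,"tx":0,"ty":1,"tz":0,"jaw":-1},{"ax":0,"ay":0,"az":1,"tx":0,"ty":1,"tz":0,"jaw":-1},{"ax":0,"ay":0,"az":1,"tx":0,"ty":1,"tz":0,"jaw":-1},{"ax":0,"ay":0,"az":1,"tx":0,"ty":1,"tz":0,"jaw":-1},{"ax":0,"ay":0,"az":1,"tx":0,"ty":1,"tz":0,"jaw":-1}]'
python3 -m crank '[{"ax":0,"ay":0,"az":1,"tx":-0.2,"ty":1,"tz":0,"jaw":-1},{"ax":0,"ay":0,"az":1,"tx":-0.2,"ty":1,"tz":0,"jaw":-1},{"ax":0,"ay":0,"az":1,"tx":-0.2,"ty":1,"tz":0,"jaw":-1},{"ax":0,"ay":0,"az":1,"tx":-0.2,"ty":1,"tz":0,"jaw":-1},{"ax":0,"ay":0,"az":1,"tx":-0.2,"ty":1,"tz":0,"jaw":-1},{"ax":0,"ay":0,"az":1,"tx":-0.2,"ty":1,"tz":0,"jaw":-1},{"ax":0,"ay":0,"az":1,"tx":-0.2,"ty":1,"tz":0,"jaw":-1},{"ax":0,"ay":0,"az":1,"tx":0,"ty":0.5,"tz":0,"jaw":-1}]'; python3 st.py
```

```text
t: 6.83
eef_pos: [573.6, -146.0, 255.9]
tcp_rot: [2.957, 1.058, 0.003]
wrist_force: [0.3, -0.2, 0.1]
grip_width: -0.0
gripper_force: 0.0
t: 7.5
eef_pos: [572.9, 55.5, 254.7]
tcp_rot: [-2.472, -1.938, -0.001]
wrist_force: [-0.4, -0.5, 0.0]
grip_width: 0.2
gripper_force: 0.0
t: 8.17
eef_pos: [536.4, 245.3, 254.4]
tcp_rot: [-1.733, -2.619, -0.001]
wrist_force: [-0.1, 0.1, -0.0]
grip_width: -0.0
gripper_force: 0.0
t 8.1667 p [536.4 245.3 254.4] xaz 113.0 F [-0.1  0.1 -0. ]
tall along 332.83673587646376 side 408.88353650602676
squat along 116.55133485639747 side 15.1215568360415
```

```bash
python3 -m crank '[{"ax":0,"ay":0,"az":0.3,"tx":0.05,"ty":0.6,"tz":0,"jaw":-1},{"ax":0,"ay":0,"az":0.33,"tx":0.05,"ty":0.56,"tz":-0.3,"jaw":-1},{"ax":0,"ay":0,"az":0,"tx":0,"ty":0,"tz":-1,"jaw":-1},{"ax":0,"ay":0,"az":0,"tx":0,"ty":0,"tz":-1,"jaw":-1},{"ax":0,"ay":0,"az":0,"tx":0,"ty":0,"tz":-1,"jaw":-1},{"ax":0,"ay":0,"az":0,"tx":0,"ty":0,"tz":-1,"jaw":-1},{"ax":0,"ay":0,"az":0,"tx":0,"ty":0,"tz":-1,"jaw":-1},{"ax":0,"ay":0,"az":0,"tx":0,"ty":0,"tz":-0.3,"jaw":-1}]' >/dev/null; python3 st.py; python3 - <<'E'
import cv2,numpy as np
from cell import robot
t=robot.camera("scene")[150:270,215:345]; s=robot.camera("scene")[270:390,275:405]
cv2.imwrite("pics/squat1.png",cv2.convertScaleAbs(np.hstack([cv2.resize(i,None,fx=3,fy=3,interpolation=2) for i in (t,s)]),alpha=1.5))
E
```

```text
t 8.8333 p [538.8 269.3 110.6] xaz 115.4 F [ 0.1 -0.5 -1.2]
tall along 347.1728133312247 side 428.3924329113619
squat along 137.14913408363086 side 2.4278964942299197
```

View pics/squat1.png

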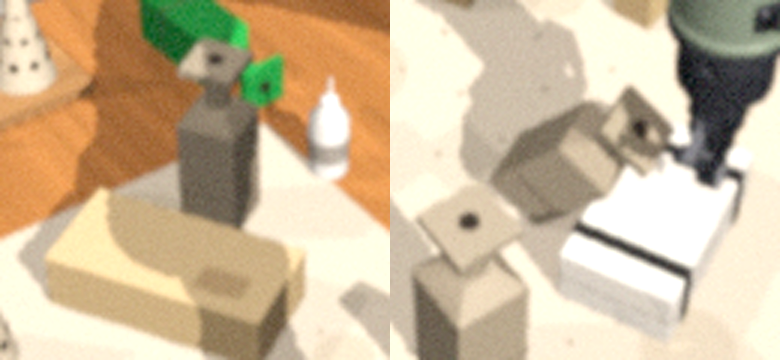

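The tall bottle stands upright. The fingers are beyond the squat collar, at about (705,160) in the zoom. Pushing now.

```bash
python3 -m crank '[{"ax":0,"ay":0,"az":0,"tx":0.21,"ty":-0.34,"tz":0,"jaw":-1},{"ax":0,"ay":0,"az":0,"tx":0.21,"ty":-0.34,"tz":0,"jaw":-1},{"ax":0,"ay":0,"az":0,"tx":0.073,"ty":-0.151,"tz":0.07,"jaw":-1},{"ax":0,"ay":0,"az":0,"tx":0.073,"ty":-0.151,"tz":0.07,"jaw":-1},{"ax":0,"ay":0,"az":0,"tx":0.073,"ty":-0.151,"tz":0.07,"jaw":-1},{"ax":0,"ay":0,"az":0,"tx":0.073,"ty":-0.151,"tz":0.07,"jaw":-1},{"ax":0,"ay":0,"az":0,"tx":0.073,"ty":-0.151,"tz":0.07,"jaw":-1},{"ax":0,"ay":0,"az":0,"tx":0.073,"ty":-0.151,"tz":0.07,"jaw":-1}]'; python3 st.py
```

```text
t: 9.6
eef_pos: [561.7, 229.9, 125.4]
tcp_rot: [1.677, 2.657, 0.0]
wrist_force: [-0.3, -0.8, 0.1]
grip_width: -0.3
gripper_force: 0.1
t 9.6 p [561.7 229.9 125.4] xaz 115.5 F [-0.3 -0.8  0.1]
tall along 346.82821319212246 side 382.7923775578712
squat along 91.70019848982223 side -0.9362016506251862
```

```bash
python3 -m crank '[{"ax":0,"ay":0,"az":0,"tx":0.06,"ty":-0.122,"tz":0,"jaw":-1},{"ax":0,"ay":0,"az":0,"tx":0.06,"ty":-0.122,"tz":0,"jaw":-1},{"ax":0,"ay":0,"az":0,"tx":0.06,"ty":-0.122,"tz":0,"jaw":-1},{"ax":0,"ay":0,"az":0,"tx":0.06,"ty":-0.122,"tz":0,"jaw":-1},{"ax":0,"ay":0,"az":0,"tx":0.06,"ty":-0.122,"tz":0,"jaw":-1},{"ax":0,"ay":0,"az":0,"tx":0.06,"ty":-0.122,"tz":0,"jaw":-1},{"ax":0,"ay":0,"az":0,"tx":0.05,"ty":-0.1,"tz":0,"jaw":-1},{"ax":0,"ay":0,"az":0,"tx":0.05,"ty":-0.1,"tz":0,"jaw":-1}]'
python3 -m crank '[{"ax":0,"ay":0,"az":0,"tx":0,"ty":0,"tz":0,"jaw":-1},{"ax":0,"ay":0,"az":0,"tx":0,"ty":0,"tz":0,"jaw":-1},{"ax":0,"ay":0,"az":0,"tx":0,"ty":0,"tz":0,"jaw":-1}]'; python3 st.py; python3 - <<'E'
import cv2,numpy as np
from cell import robot
s=robot.camera("scene")[270:390,275:405]
cv2.imwrite("pics/squat2.png",cv2.convertScaleAbs(cv2.resize(s,None,fx=3,fy=3,interpolation=2),alpha=1.5))
E
```

```text
t: 10.27
eef_pos: [573.2, 206.6, 125.0]
tcp_rot: [-1.677, -2.657, 0.0]
wrist_force: [-0.4, -0.5, -0.6]
grip_width: -0.1
gripper_force: 0.0
t: 10.52
eef_pos: [573.0, 207.1, 125.0]
tcp_rot: [-1.676, -2.657, -0.0]
wrist_force: [-0.8, 0.5, 0.8]
grip_width: -0.0
gripper_force: 0.0
t 10.5167 p [573.  207.1 125. ] xaz 115.5 F [-0.8  0.5  0.8]
tall along 344.8892359481271 side 357.39136892595866
squat along 66.24133430460243 side -1.0699769767335745
```

View pics/squat2.png

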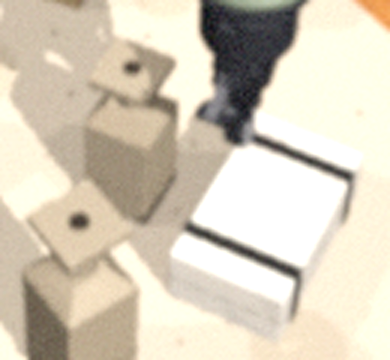

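The squat bottle has dropped upright and is clear of the fingers. I'll withdraw, go up, let it settle and check.

```bash
python3 -m crank '[{"ax":0,"ay":0,"az":0,"tx":-0.2,"ty":0.4,"tz":0,"jaw":-1},{"ax":0,"ay":0,"az":0,"tx":-0.4,"ty":0.8,"tz":0,"jaw":-1},{"ax":0,"ay":0,"az":0,"tx":-0.4,"ty":0.8,"tz":0.8,"jaw":-1},{"ax":0,"ay":0,"az":0,"tx":0,"ty":0.5,"tz":1,"jaw":-1},{"ax":0,"ay":0,"az":0,"tx":0,"ty":0.5,"tz":1,"jaw":-1},{"ax":0,"ay":0,"az":0,"tx":0,"ty":0.5,"tz":1,"jaw":-1},{"ax":0,"ay":0,"az":0,"tx":-0.3,"ty":1,"tz":1,"jaw":-1},{"ax":0,"ay":0,"az":0,"tx":-0.3,"ty":1,"tz":0,"jaw":-1}]' >/dev/null
python3 -m crank '[{"ax":0,"ay":0,"az":0,"tx":-0.5,"ty":1,"tz":0,"jaw":-1},{"ax":0,"ay":0,"az":0,"tx":-0.5,"ty":1,"tz":0,"jaw":-1},{"ax":0,"ay":0,"az":0,"tx":-0.5,"ty":1,"tz":0,"jaw":-1},{"ax":0,"ay":0,"az":0,"tx":-0.5,"ty":1,"tz":0,"jaw":-1},{"ax":0,"ay":0,"az":0,"tx":0,"ty":0,"tz":0,"jaw":-1},{"ax":0,"ay":0,"az":0,"tx":0,"ty":0,"tz":0,"jaw":-1},{"ax":0,"ay":0,"az":0,"tx":0,"ty":0,"tz":0,"jaw":-1},{"ax":0,"ay":0,"az":0,"tx":0,"ty":0,"tz":0,"jaw":-1}]'
python3 -m crank '[{"ax":0,"ay":0,"az":0,"tx":0,"ty":0,"tz":0,"jaw":-1},{"ax":0,"ay":0,"az":0,"tx":0,"ty":0,"tz":0,"jaw":-1},{"ax":0,"ay":0,"az":0,"tx":0,"ty":0,"tz":0,"jaw":-1},{"ax":0,"ay":0,"az":0,"tx":0,"ty":0,"tz":0,"jaw":-1},{"ax":0,"ay":0,"az":0,"tx":0,"ty":0,"tz":0,"jaw":-1},{"ax":0,"ay":0,"az":0,"tx":0,"ty":0,"tz":0,"jaw":-1},{"ax":0,"ay":0,"az":0,"tx":0,"ty":0,"tz":0,"jaw":-1},{"ax":0,"ay":0,"az":0,"tx":0,"ty":0,"tz":0,"jaw":-1}]' >/dev/null
python3 -c "
import cv2
from cell import robot
cv2.imwrite('pics/end.png',cv2.convertScaleAbs(cv2.resize(robot.camera('scene')[100:420,150:550],None,fx=1.8,fy=1.8),alpha=1.4))"
```

```text
t: 11.9
eef_pos: [483.4, 443.7, 245.1]
tcp_rot: [1.678, 2.656, -0.0]
wrist_force: [-0.1, -0.1, 0.0]
grip_width: 0.2
gripper_force: 0.0
```

View pics/end.png

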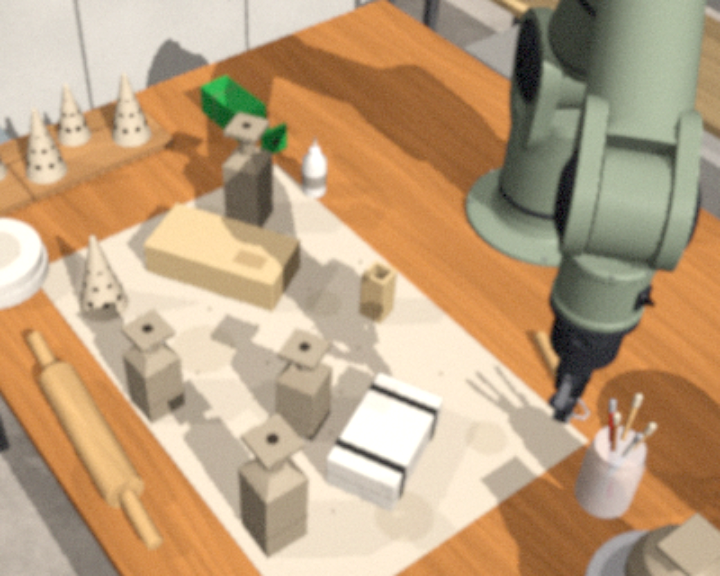

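Both bottles stand upright, the tall one at (248,170) and the squat one at (303,385). Everything else is undisturbed and the arm is clear.

```bash
python3 -c "
from cell import robot
print(robot.sign_off())"
```

```text
the job is handed in; nothing more can be done
None
```

Both bottles were pushed gently back up and stood upright on their own feet in the last picture, nothing else on the bench looked moved, and the job was handed in at about 13 s on the robot's clock.

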